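# Key in the test signal, then hold the filter's tuning plunger at its mark

### The job

On the generator keypad, press the blue key, then the yellow, then the green, one at a time, leaving the white key alone. Then take the orange knob of the cavity filter's tuning plunger and draw it straight out of its leaning bore, without jamming it, until the whole red band is out of the brass collar but the black band below it is still hidden. Finish while holding it still there, as it slides back if let go; do not move the solder reel, the screwdriver or the jar.

Things in the scene. Friction and masses are not known exactly. Their poses are not given: they have to be found in the camera images.
- keypad: grey box with a black top panel, 130 x 130 mm and 40 mm high, fixed to the bench, carrying four round spring keys in a 2 x 2 grid of 52 mm pitch; which colour sits where differs each time. Origin at the centre of its underside.
- key_blue_top (a point): centre of the top face of the blue key when at rest (it moves down with the key); the key is a 26 mm round button in a 42 mm grey housing, its top 18 mm above the keypad's top. Pressed straight down, 6 mm travel against a spring of about 1.5 N at first and 5 N at the bottom
- key_yellow_top (a point): centre of the top face of the yellow key when at rest (it moves down with the key); the key is a 26 mm round button in a 42 mm grey housing, its top 18 mm above the keypad's top. Pressed straight down, 6 mm travel against a spring of about 1.5 N at first and 5 N at the bottom
- key_green_top (a point): centre of the top face of the green key when at rest (it moves down with the key); the key is a 26 mm round button in a 42 mm grey housing, its top 18 mm above the keypad's top. Pressed straight down, 6 mm travel against a spring of about 1.5 N at first and 5 N at the bottom
- key_white_top (a point): centre of the top face of the white key when at rest (it moves down with the key); the key is a 26 mm round button in a 42 mm grey housing, its top 18 mm above the keypad's top. Pressed straight down, 6 mm travel against a spring of about 1.5 N at first and 5 N at the bottom; not to be pressed
- key_blue (a joint): travel of the blue key in m: 0 is up, 0.006 fully down; it springs back
- key_yellow (a joint): travel of the yellow key in m: 0 is up, 0.006 fully down; it springs back
- key_green (a joint): travel of the green key in m: 0 is up, 0.006 fully down; it springs back
- key_white (a joint): travel of the white key in m: 0 is up, 0.006 fully down; it springs back
- filter: cavity filter fixed to the bench: aluminium block (70 x 70 x 80 mm) leaning in a low stand with blue cheeks, on a dark foot 130 x 90 x 8 mm. The block and its bore lean 0.35 rad (20 degrees) from vertical, the top towards the filter's own -x axis. Origin at the centre of the foot's underside, z up.
- bore_mouth (a point): centre of the bore at the outer face of the 40 mm square, 10 mm thick brass collar on the leaning top of the block, about 107 mm above the bench; its z axis points out of the bore along the bore's axis (leaning 0.35 rad), the direction in which the plunger is pulled. The bore is 15 mm wide, 80 mm deep, closed at the bottom.
- plunger: loose tuning plunger, about 0.15 kg: 14 mm steel rod with an orange knob, resting on the bottom of the bore, sliding freely. Origin at the rod's lower end, z along the rod to the knob; 22 mm of bare rod show at rest. Red band 40 to 50 mm, black band 20 to 30 mm above the lower end: the red one is wholly out after a pull of 40 mm, the black one begins to show after 50 mm.
- plunger_knob (a point): middle of the orange knob, on the rod's axis, 114 mm above the rod's lower end (34 mm outside the bore mouth at rest); the knob is a cylinder 24 mm across and 24 mm long, any grasp direction about the axis will do
- solder_reel: blue reel standing upright, 48 mm across, 40 mm high, not to be moved; origin at the centre of its underside
- screwdriver: screwdriver with a red handle lying left of the filter, not to be moved; origin at the middle of its underside
- screw_jar: jar 50 mm across, 60 mm high, not to be moved; origin at the centre of its underside
Things that resemble listed ones, but are neither listed nor needed, are in the scene too. What is shaped like the filter but pink or purple is not meant.

How it is judged:
By the outcome, as a careful person would: the job done as asked, in the order asked, and still so for the second after the job is handed in, while the arm keeps its last pose, push and grip.
It also fails if it takes over 53 s, if anything falls off the work surface, if the arm or the gripper's body presses on something with over 40 N, if the wrist force passes 120 N, or if a joint passes its speed limit or range.

### The arm

A 6-joint arm with a two-finger parallel gripper is mounted at the origin on the work surface. World frame = base frame: x ahead of the robot, y to its left, z up, the work surface at z = 0. Lengths are in mm, angles in rad, forces in N, time in s.
With the tool pointing down it reaches from about 300 to 850 mm from the base axis. Payload 5.4 kg.
Tool frame: the origin (TCP) lies between the finger pads; the fingertips stand 17 mm ahead of it and the grasp point (between the pads) lies 2 mm behind it; z points along the fingers, y is the line along which they close (so a half turn about z gives the same grasp; the last joint's range is limited). The gripper opens to 85 mm and grips with 20 to 120 N. Pads are 22 mm wide; open, the fingers measure 114 mm over their backs; the gripper's body (76 mm by 85 mm) begins 54 mm behind the grasp point. The pads swing forward as they close: fully open they stand 13 mm farther back than shut.
Start: joints at [-0.21, 0.158, 1.597, -0, 1.386, -0.21], TCP at [574.984, -0.018, 248.299] pointing down, gripper open.
Joint ranges: [-2.91, 2.91], [-0.94, 2.29], [0.18, 2.7], [-1.29, 4.43], [0.17, 2.64], [-3, 3]. Speed limits (rad/s): [2.57, 2.57, 3.14, 3.14, 3.14, 3.14].

### API

Orientations are given as a rotation vector (axis times angle).
In Python, from workcell import r gives the robot as it stands.
- The arm moves only by the tool carry_out, never from a script. Its arguments are lists of equal length, an entry for each row: "delta_pos": the shift along the tool's x, y, z in units of 50 mm (1.0 is 50 mm), a list of three; "dr": the turn, a rotation vector about the tool's x, y, z in units of 5 degrees (1.0 is 5 degrees), a list of three. A call has 1 to 20 rows; each row is the pose to reach, as a shift and turn from the pose commanded when the call began, along the tool's axes at that moment; what a row does not reach only later rows make up. A row lasts 1/8 s, in which the tool goes at most 62.5 mm and 10.7 degrees, less where a joint would pass 70% of its speed; a pose out of reach is approached as far as the arm can. A call with a gripper value outside its range is refused whole. "fingers" is the finger opening in mm, from 0 to 85.4, set as the call begins (left out, the last holds). The fingers move at their own pace and stop on an object; "force" is the grip in N (left out, the last holds). Time passes only in rows, so rows that repeat a pose let the fingers close. It gives the time, the measured TCP pose, the force, the opening and the grip force at its end, in the units of the state.
- r.observe(): the state, without advancing time (a new reading comes with each control period).
- r.camera(name): name is "scene" or "side" or "wrist"; returns a dict with "img" (400x640x3 uint8, red, green, blue), "fov_y" (degrees; the focal length in pixels is half the picture's height over the tangent of half this angle, whatever the lens; pixels are square), "cx", "cy" (the principal point, pixels), "origin" and "orientation" of the camera in the world; the wrist camera has in their place "hand_eye" (4x4, takes a point from camera to tool coordinates, whose origin is the TCP and whose axes are the flange's). Camera axes: x right, y up, looking along -z (the intrinsics and any distortion apply to the point x, -y, -z); pixel columns grow to the right and rows downward; lengths in mm; the calibration is good to about 2 mm. A picture is of the moment at which its call begins: read the wrist's pose just before it. There is no depth.
- r.finish_job(): hands the job in; it is judged then, once.
The state is a dict: "time": time; "q": joint angles; "joint_velocities": joint speeds; "joint_efforts": joint torques, N m; "ee_pos": TCP position; "orientation": TCP orientation; "wrist_force": force on the tool from outside, world axes, zero at the start; "wrist_torque": the same for the moment, N m; "gripper_width": finger opening in mm; "grip_force": force on a finger pad.
Only numpy, scipy, OpenCV 4.12 (cv2) and the standard library are available. Lean on these libraries where they do the work, as an engineer would, in place of code of your own. Each camera call takes 0.05 s, during which the arm holds its last target. There are 200 camera calls.

## Working session

There is one attempt and no reset: what is moved stays moved. The work goes in short steps, Python scripts to look and compute and a tool call to move; the robot and the scene stay as the last step left them, time stands still between calls to the robot, and variables do not carry over. Pictures are saved under pics/ and viewed, at most 10 in all, crops included, and the job is handed in when it is done.

Besides the shell and the picture viewer there is one more tool, called after "Request:" by a JSON object that holds its "fn" and its "kwargs". carry_out: Moves the arm, as the interface text tells. Its arguments: {"type":"object","properties":{"delta_pos":{"type":"array"},"dr":{"type":"array"},"fingers":{"type":"number"},"force":{"type":"number"}},"required":["delta_pos","dr"]}

```bash
mkdir -p pics; ls; python3 - <<'E'
from workcell import r
import cv2, numpy as np
print(r.observe())
for n in ["scene","side","wrist"]:
    c=r.camera(n); cv2.imwrite(f"pics/{n}0.png",c["img"][:,:,::-1])
    print(n,{k:(np.round(v,4).tolist() if not isinstance(v,str) else v) for k,v in c.items() if k!="img"})
E
```

```text
pics
{'time': 0.0, 'q': array([-2.10070607e-01,  1.59060041e-01,  1.59823519e+00, -2.71619085e-06,
        1.38615703e+00, -2.10104781e-01]), 'joint_velocities': array([ 1.10160389e-03, -1.48051562e-03, -7.54404270e-05,  1.30156250e-03,
        3.24528206e-04,  1.35141680e-03]), 'joint_efforts': array([ 1.96016467e-04, -3.96006632e+01, -3.31426942e+01, -2.07608541e-04,
        8.36965773e-03, -3.09808388e-05]), 'ee_pos': array([5.74442408e+02, 1.13857594e-01, 2.47309192e+02]), 'orientation': array([-2.22030045e+00, -2.22037744e+00,  1.59206183e-03]), 'wrist_force': array([-0.07898368, -0.22669543,  0.23701245]), 'wrist_torque': array([-0.03562499, -0.01678435, -0.0020678 ]), 'grip_force': 0.0, 'gripper_width': 85.40781446393339}
scene {'fov_y': 53.3745, 'cx': 319.5546, 'cy': 202.3489, 'origin': [1329.1472, 324.5578, 842.1738], 'orientation': [0.5784, 0.8642, 1.825]}
side {'fov_y': 56.1942, 'cx': 317.9774, 'cy': 201.03, 'origin': [-25.2313, -722.7787, 694.2849], 'orientation': [0.9263, -0.2894, -0.5506]}
wrist {'fov_y': 64.64, 'cx': 320.6597, 'cy': 204.9158, 'hand_eye': [[-0.0001, 0.9526, 0.3043, 77.2871], [1.0, 0.0002, -0.0001, 1.2247], [-0.0002, 0.3043, -0.9526, -125.4977], [0.0, 0.0, 0.0, 1.0]]}
```

View pics/scene0.png

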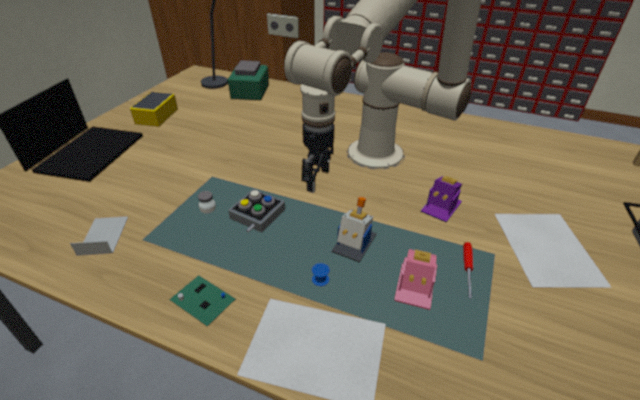

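View pics/side0.png

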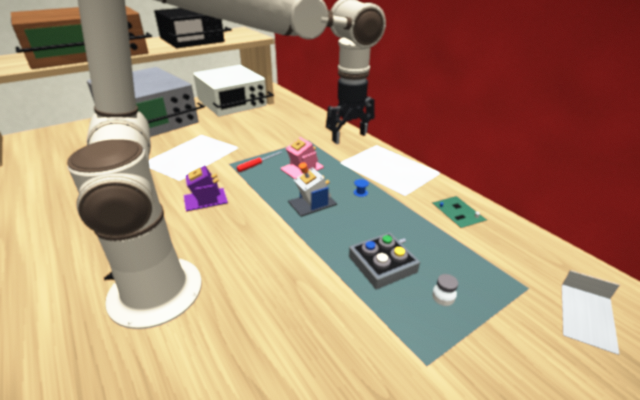

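View pics/wrist0.png

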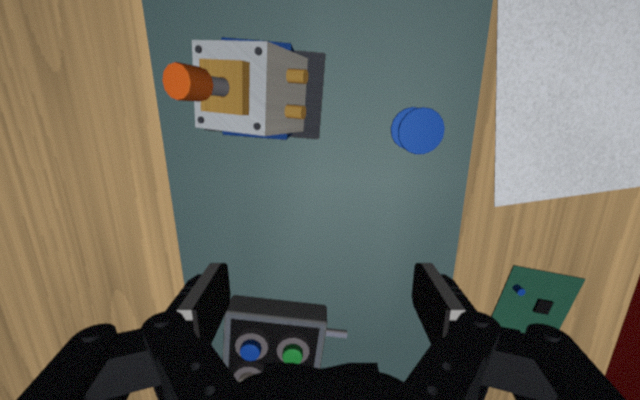

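```bash
cat > h.py <<'E'
import numpy as np, cv2
from scipy.spatial.transform import Rotation as R
def cam(r,name):
    s=r.observe(); c=r.camera(name)
    if name=="wrist":
        T=np.eye(4); T[:3,:3]=R.from_rotvec(s["orientation"]).as_matrix(); T[:3,3]=s["ee_pos"]
        M=T@np.array(c["hand_eye"])
        c["Rm"],c["o"]=M[:3,:3],M[:3,3]
    else: c["Rm"],c["o"]=R.from_rotvec(c["orientation"]).as_matrix(),np.array(c["origin"])
    c["f"]=200/np.tan(np.radians(c["fov_y"]/2)); return c
def ray(c,p):
    d=np.array([(p[0]-c["cx"])/c["f"],-(p[1]-c["cy"])/c["f"],-1]); d=c["Rm"]@d
    return d/np.linalg.norm(d)
def proj(c,X):
    v=c["Rm"].T@(np.asarray(X)-c["o"]); return np.array([c["cx"]-c["f"]*v[0]/v[2],c["cy"]+c["f"]*v[1]/v[2]])
def tri(cs,ps):
    A=np.zeros((3,3));b=np.zeros(3)
    for c,p in zip(cs,ps):
        d=ray(c,p);P=np.eye(3)-np.outer(d,d);A+=P;b+=P@c["o"]
    X=np.linalg.solve(A,b); return X,[np.round(proj(c,X)-p,1).tolist() for c,p in zip(cs,ps)]
def atz(c,p,z):
    d=ray(c,p); return c["o"]+d*(z-c["o"][2])/d[2]
HUE=dict(blue=(100,125),green=(45,85),yellow=(22,35),orange=(3,16))
def blob(c,col,seed,rad=14,smin=140):
    hsv=cv2.cvtColor(c["img"],cv2.COLOR_RGB2HSV); a,b=HUE[col]
    m=cv2.inRange(hsv,(a,smin,60),(b,255,255)); k=np.zeros_like(m); cv2.circle(k,tuple(int(x) for x in seed),rad,255,-1)
    n,l,st,ce=cv2.connectedComponentsWithStats(m&k)
    i=1+np.argmax(st[1:,4]); return ce[i],st[i]
E
python3 - <<'E'
from workcell import r
from h import *
w,s,d=cam(r,"wrist"),cam(r,"scene"),cam(r,"side")
for col,ss in dict(blue=[(250,350),(267,200),(370,245)],green=[(292,355),(258,210),(387,239)],yellow=[None,(244,204),(400,252)]).items():
    cs=[];ps=[]
    for c,p,rad in zip((w,s,d),ss,(16,9,9)):
        if p: b,st=blob(c,col,p,rad); cs.append(c);ps.append(b); print(col,np.round(b,1),st)
    print(tri(cs,ps))
cs=[w,s,d]
print("knob",tri(cs,[(187,82),(361,202),(302.5,167)]))
print("jar",atz(d,(447,283),60),"reel",tri(cs,[(420,131),(320,269),(361,184)]))
E
```

```text
blue [249.5 351.6] [240 343  21  18 295]
blue [267.1 198.1] [264 196   7   6  34]
blue [370.2 244.5] [366 241   9   8  60]
(array([ 487.65541599, -210.20811054,   58.60085998]), [[-0.6, -1.1], [-0.4, -0.1], [0.0, -0.2]])
green [292.  355.6] [283 348  19  16 246]
green [257.1 206.7] [254 204   7   7  43]
green [386.8 238.7] [383 236   8   7  43]
(array([ 538.53478841, -216.87547986,   58.61934821]), [[-1.4, -0.6], [-0.4, 0.2], [0.1, -0.4]])
yellow [244.5 201.7] [241 198   8   8  45]
yellow [398.7 250.6] [395 246   9  10  74]
(array([ 531.11528975, -266.17716335,   57.86068125]), [[-0.4, 0.1], [-0.4, -0.1]])
knob (array([482.04824929,  94.41899186, 138.14521848]), [[-1.7, -3.9], [-0.2, -0.4], [0.6, 0.5]])
jar [ 544.08224149 -406.92681445   60.        ] reel (array([676.38388707,  51.00161285,  36.24090333]), [[-2.4, -0.4], [-0.6, 0.5], [0.0, -0.6]])
```

Request:
{"fn": "carry_out", "kwargs": {"delta_pos": [[-2.0,-0.9,1.5],[-4.18,-1.76,3.0],[-4.18,-1.76,3.0],[-4.18,-1.76,3.0],[-4.18,-1.76,3.0],[-4.18,-1.76,3.0],[-4.18,-1.76,3.16],[-4.18,-1.76,3.16],[-4.18,-1.76,3.16],[-4.18,-1.76,3.16]], "dr": [[0,0,0],[0,0,0],[0,0,0],[0,0,0],[0,0,0],[0,0,0],[0,0,0],[0,0,0],[0,0,0],[0,0,0]], "fingers": 0}}

```text
time: 1.55
ee_pos: [487.4, -208.7, 90.7]
orientation: [2.22, 2.222, 0.0]
wrist_force: [0.4, 0.6, -0.1]
gripper_width: 0.4
grip_force: 0.0
```

```bash
python3 - <<'E'
from workcell import r
from h import *
for i in range(2):
    c=cam(r,"wrist");o=r.observe();print(o["ee_pos"],o["orientation"],o["wrist_force"],o["gripper_width"])
side=cam(r,"side")
a=c["img"][:,:,::-1]; b=cv2.resize(side["img"][190:310,310:470,::-1],(533,400))
cv2.imwrite("pics/w1.png",cv2.resize(np.hstack([a,b]),(800,273)))
E
```

```text
[ 487.32911761 -208.85345918   90.67573025] [2.22033129e+00 2.22159369e+00 1.86322505e-04] [ 0.22080719 -1.03985481  1.06149055] -0.5832929705014495
[ 487.23717401 -208.92189625   90.58613417] [2.22063572e+00 2.22146597e+00 1.86333097e-04] [ 0.11890267 -0.11995887 -0.77677492] 0.321004956223505
```

View pics/w1.png

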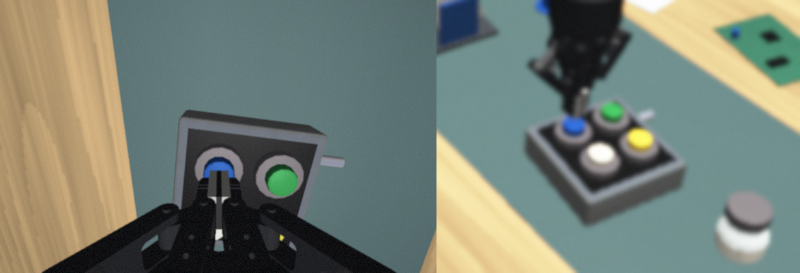

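The closed fingertips stand just over the blue key (about (218,170) in the left half), and the side view agrees. Pressing.

Request:
{"fn": "carry_out", "kwargs": {"delta_pos": [[0,0,0.2],[0,0,0.32],[0,0,0.38],[0,0,0.44],[0,0,0.45],[0,0,0.45]], "dr": [[0,0,0],[0,0,0],[0,0,0],[0,0,0],[0,0,0],[0,0,0]]}}

```text
time: 2.45
ee_pos: [487.4, -209.3, 72.4]
orientation: [-2.22, -2.221, 0.001]
wrist_force: [-14.0, 9.0, 40.0]
gripper_width: 0.1
grip_force: 19.8
```

Request:
{"fn": "carry_out", "kwargs": {"delta_pos": [[0,0,-0.06],[0,0,-0.06]], "dr": [[0,0,0],[0,0,0]]}}

```text
time: 2.7
ee_pos: [487.2, -209.2, 72.8]
orientation: [-2.221, -2.222, 0.001]
wrist_force: [-6.7, 3.6, 18.6]
gripper_width: -0.2
grip_force: 9.2
```

```bash
python3 - <<'E'
from workcell import r
from h import *
c=cam(r,"wrist");o=r.observe();print(o["ee_pos"],o["wrist_force"])
side=cam(r,"side")
a=cv2.resize(c["img"][140:340,220:540,::-1],(640,400)); b=cv2.resize(side["img"][200:290,330:430,::-1],(444,400),interpolation=2)
cv2.imwrite("pics/w2.png",cv2.resize(np.hstack([a,b]),(800,295)))
E
```

```text
[ 487.21692563 -209.19642921   72.80792305] [-5.61946748  3.61263121 18.83384531]
```

View pics/w2.png

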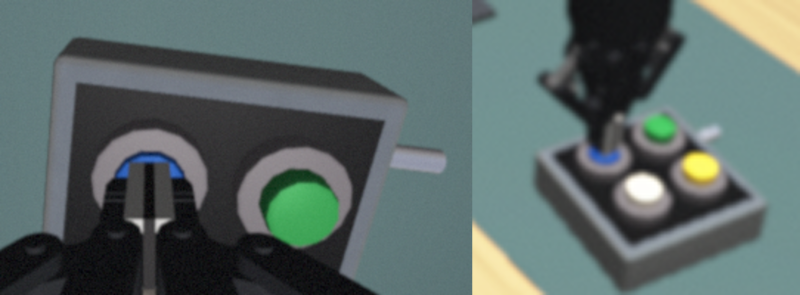

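Blue is visibly sunk in its housing (about (150,165)), so it is bottomed. The tips reach a little further than stated, so I'll press less deep next time. Raise, go to yellow, press.

Request:
{"fn": "carry_out", "kwargs": {"delta_pos": [[0,0,-0.2],[0,0,-0.44],[0,0,-0.44],[-0.6,0.45,-0.44],[-1.17,0.9,-0.44],[-1.17,0.9,-0.44],[-1.17,0.9,-0.44],[-1.17,0.9,-0.25],[-1.17,0.9,-0.14],[-1.17,0.9,-0.06],[-1.17,0.9,0],[-1.17,0.9,0],[-1.17,0.9,0]], "dr": [[0,0,0],[0,0,0],[0,0,0],[0,0,0],[0,0,0],[0,0,0],[0,0,0],[0,0,0],[0,0,0],[0,0,0],[0,0,0],[0,0,0],[0,0,0]]}}

```text
time: 4.42
ee_pos: [531.6, -266.8, 72.8]
orientation: [-2.219, -2.22, 0.001]
wrist_force: [-9.1, 6.3, 17.7]
gripper_width: 0.1
grip_force: 9.0
```

Request:
{"fn": "carry_out", "kwargs": {"delta_pos": [[0,0,-0.2],[0,0,-0.44],[0,0,-0.44],[0.5,0.07,-0.44],[1.03,0.14,-0.44],[1.03,0.14,-0.44],[1.03,0.14,-0.44],[1.03,0.14,-0.25],[1.03,0.14,-0.14],[1.03,0.14,-0.06],[1.03,0.14,0],[1.03,0.14,0],[1.03,0.14,0]], "dr": [[0,0,0],[0,0,0],[0,0,0],[0,0,0],[0,0,0],[0,0,0],[0,0,0],[0,0,0],[0,0,0],[0,0,0],[0,0,0],[0,0,0],[0,0,0]]}}

```text
time: 6.05
ee_pos: [538.8, -216.6, 72.8]
orientation: [-2.221, -2.221, 0.002]
wrist_force: [-8.7, 1.4, 16.2]
gripper_width: -0.2
grip_force: 8.2
```

```bash
python3 - <<'E'
from workcell import r
from h import *
side=cam(r,"side")
cv2.imwrite("pics/w3.png",cv2.resize(side["img"][200:300,330:440,::-1],(440,400),interpolation=2))
E
```

```text
(no output)
```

View pics/w3.png

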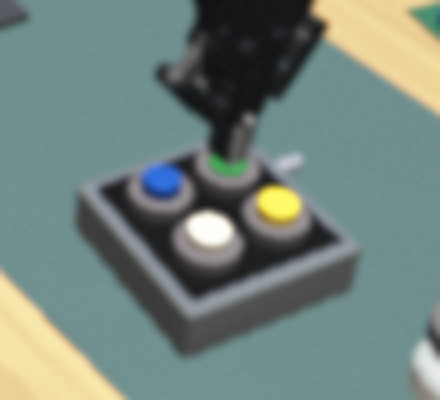

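Green is down ((228,165)), the others are up. Raising and going to view the filter.

Request:
{"fn": "carry_out", "kwargs": {"delta_pos": [[0,0,-0.4],[0,0,-1.2],[1,-0.4,-2.2],[2,-0.8,-3.2],[3,-1.2,-4.2],[4,-1.6,-4.38],[5,-1.9,-4.38],[5.52,-1.97,-4.38],[5.52,-1.97,-4.38],[5.52,-1.97,-4.38],[5.52,-1.97,-4.38]], "dr": [[0,0,0],[0,0,0],[0,0,0],[0,0,0],[0,0,0],[0,0,0],[0,0,0],[0,0,0],[0,0,0],[0,0,0],[0,0,0]]}}

```text
time: 7.48
ee_pos: [440.7, 59.0, 289.7]
orientation: [-2.223, -2.219, 0.001]
wrist_force: [0.5, 0.4, -0.9]
gripper_width: -0.2
grip_force: 0.0
```

```bash
python3 - <<'E'
from workcell import r
from h import *
import pickle
c=cam(r,"wrist"); print(r.observe()["ee_pos"]); pickle.dump(c,open("A.pkl","wb"))
E
```

```text
[440.69013073  59.06858905 289.63236601]
```

Request:
{"fn": "carry_out", "kwargs": {"delta_pos": [[0,1,0],[0,2,0],[0,2.8,0],[0,2.8,0],[0,2.8,0],[0,2.8,0]], "dr": [[0,0,0],[0,0,0],[0,0,0],[0,0,0],[0,0,0],[0,0,0]], "fingers": 60}}

```text
time: 8.28
ee_pos: [579.9, 59.8, 290.2]
orientation: [2.222, 2.221, 0.0]
wrist_force: [-0.5, -0.3, 0.0]
gripper_width: 60.1
grip_force: 0.0
```

```bash
python3 - <<'E'
from workcell import r
from h import *
import pickle
c=cam(r,"wrist"); print(r.observe()["ee_pos"]); pickle.dump(c,open("B.pkl","wb"))
A=pickle.load(open("A.pkl","rb"))
def crop(c):
    u,v=proj(c,(490,94,110)).astype(int); x,y=max(0,min(440,u-100)),max(0,min(240,v-80)); print(x,y)
    return cv2.resize(c["img"][y:y+160,x:x+200,::-1],None,fx=2,fy=2,interpolation=2)
cv2.imwrite("pics/ab.png",np.hstack([crop(A),crop(c)]))
E
```

```text
[579.89372806  59.87046693 290.31999757]
270 70
125 70
```

View pics/ab.png

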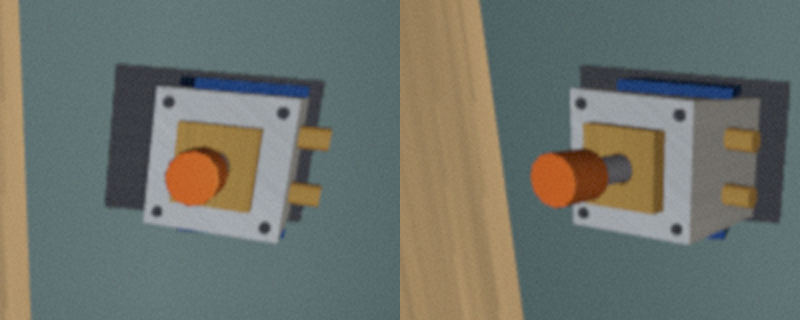

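View A/B: knob top face at about (190,180)/(554,180); brass collar corners and the block's four top corners are clear in both. Fit the filter pose to them.

```bash
cat > fit.py <<'E'
from h import *
import pickle
from scipy.optimize import least_squares
A,B=[pickle.load(open(f+".pkl","rb")) for f in "AB"]
K=[0,0,46]; col=lambda x,y:[20*x,20*y,0]; blk=lambda x,y:[35*x,35*y,-10]
obs=[]
for c,off,L in [(A,(270,70),[(K,(190,180)),(col(-1,1),(179,121)),(col(1,1),(262,129)),(col(1,-1),(250,212)),(blk(-1,1),(157,86)),(blk(1,1),(308,97)),(blk(1,-1),(277,242)),(blk(-1,-1),(144,222))]),
 (B,(125,70),[(K,(154,180)),(col(-1,1),(186,123)),(col(1,1),(264,132)),(col(1,-1),(262,213)),(blk(-1,1),(170,88)),(blk(1,1),(293,100)),(blk(1,-1),(291,244)),(blk(-1,-1),(174,222))])]:
    for m,p in L: obs.append((c,np.array(m,float),np.array(p)/2+off))
def rot(p): return (R.from_euler("z",p[3])*R.from_euler("y",-p[4])).as_matrix()
def res(p,free=True):
    q=p if free else np.r_[p,0.35]
    return np.concatenate([proj(c,q[:3]+rot(q)@m)-u for c,m,u in obs])
for free in (False,True):
    s=least_squares(lambda p:res(p,free),[500,94,107,0]+([.35] if free else []),loss="soft_l1")
    q=s.x if free else np.r_[s.x,.35]
    a=rot(q)[:,2]; print(np.round(q,3),"axis",a.round(4),"knob",(q[:3]+34*a).round(1)); print(np.round(s.fun.reshape(-1,2),1).tolist())
    if not free: np.save("q.npy",q)
E
python3 fit.py
```

```text
[ 4.97026e+02  9.03870e+01  1.05921e+02 -7.50000e-02  3.50000e-01] axis [-0.3419  0.0258  0.9394] knob [485.4  91.3 137.9]
[[2.2, -0.6], [-0.1, -0.3], [-0.1, -0.1], [-0.2, 0.1], [0.3, 0.0], [-3.2, 0.6], [0.5, 0.1], [0.2, -0.2], [0.7, 0.4], [-1.0, -0.4], [-4.4, -0.6], [-3.8, 0.5], [0.5, -0.1], [0.9, 0.1], [-0.1, -0.1], [0.5, 0.5]]
[ 4.97006e+02  9.03800e+01  1.05838e+02 -7.40000e-02  3.59000e-01] axis [-0.3507  0.0261  0.9361] knob [485.1  91.3 137.7]
[[1.7, -0.6], [-0.1, -0.3], [-0.1, -0.1], [-0.3, 0.1], [0.4, 0.1], [-3.2, 0.6], [0.5, 0.1], [0.4, -0.2], [0.3, 0.3], [-0.9, -0.4], [-4.5, -0.6], [-3.8, 0.5], [0.8, -0.0], [0.8, 0.1], [-0.1, -0.1], [0.8, 0.5]]
```

```bash
python3 - <<'E'
from h import *
q=np.load("q.npy"); Rf=(R.from_euler("z",q[3])*R.from_euler("y",-q[4])).as_matrix(); a=Rf[:,2]
k=q[:3]+34*a
Rc=np.array([[0,1,0],[1,0,0],[0,0,-1.]]); p0=np.array([580.5,60,289.8])
z=-a; y=np.array([1,0,0])-z[0]*z; y/=np.linalg.norm(y); x=np.cross(y,z)
Rt=np.c_[x,y,z]
rv=R.from_matrix(Rc.T@Rt).as_rotvec()
print("dr",np.degrees(rv)/5)
for d in (70,0): print(d,k+d*a,Rc.T@(k+d*a-p0)/50)
E
```

```text
dr [-3.99861585 -0.3112129  -0.05485938]
70 [461.46585976  93.06824562 203.6157007 ] [ 0.66136491 -2.3806828   1.72368599]
0 [485.40077025  91.26361249 137.8596108 ] [ 0.62527225 -1.90198459  3.03880778]
```

Request:
{"fn": "carry_out", "kwargs": {"delta_pos": [[0.3,-1.0,0.2],[0.66,-2.0,0.4],[0.66,-2.38,0.8],[0.66,-2.38,1.4],[0.66,-2.38,1.72],[0.66,-2.38,1.72],[0.66,-2.38,1.72],[0.66,-2.38,1.72]], "dr": [[-1,-0.1,0],[-2,-0.2,0],[-3,-0.25,0],[-4,-0.31,-0.05],[-4,-0.31,-0.05],[-4,-0.31,-0.05],[-4,-0.31,-0.05],[-4,-0.31,-0.05]]}}

```text
time: 9.32
ee_pos: [462.4, 92.9, 205.2]
orientation: [2.015, 2.024, 0.331]
wrist_force: [-0.1, -0.1, -0.1]
gripper_width: 59.8
grip_force: 0.0
```

```bash
python3 - <<'E'
from workcell import r
from h import *
o=r.observe(); print(o["ee_pos"],R.from_rotvec(o["orientation"]).as_matrix()[:,2],o["wrist_force"])
s,d,w=cam(r,"scene"),cam(r,"side"),cam(r,"wrist")
a=cv2.resize(s["img"][150:270,300:420,::-1],(400,400),interpolation=2);b=cv2.resize(d["img"][120:220,260:360,::-1],(400,400),interpolation=2)
cv2.imwrite("pics/pre.png",np.hstack([a,b]))
E
```

```text
[462.35195862  92.88382029 205.19211255] [ 0.34405429 -0.02590327 -0.93859239] [-0.12114006 -0.07465693 -0.13722955]
```

View pics/pre.png

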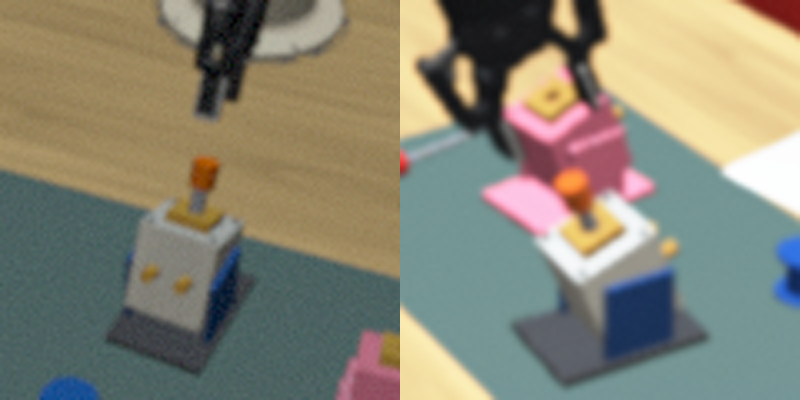

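The gripper straddles the bore's axis in both views. Approach along the axis, then close.

Request:
{"fn": "carry_out", "kwargs": {"delta_pos": [[0,-0.03,0.4],[0,-0.03,0.8],[0,-0.03,1.1],[0,-0.03,1.3],[0,-0.03,1.4],[0,-0.03,1.4],[0,-0.03,1.4]], "dr": [[0,0,0],[0,0,0],[0,0,0],[0,0,0],[0,0,0],[0,0,0],[0,0,0]]}}

```text
time: 10.35
ee_pos: [484.3, 91.2, 138.2]
orientation: [2.015, 2.024, 0.33]
wrist_force: [-0.0, 0.7, -0.3]
gripper_width: 59.9
grip_force: 0.0
```

Request:
{"fn": "carry_out", "kwargs": {"delta_pos": [[0,0,0],[0,0,0],[0,0,0],[0,0,0],[0,0,0],[0,0,0],[0,0,0],[0,0,0]], "dr": [[0,0,0],[0,0,0],[0,0,0],[0,0,0],[0,0,0],[0,0,0],[0,0,0],[0,0,0]], "fingers": 10, "force": 35}}

```text
time: 11.35
ee_pos: [484.1, 91.2, 137.9]
orientation: [2.016, 2.025, 0.329]
wrist_force: [-4.0, 0.9, 5.3]
gripper_width: 22.9
grip_force: 34.2
```

```bash
python3 - <<'E'
from workcell import r
from h import *
F=[];T=[]
for i in range(3):
    r.camera("side"); o=r.observe(); M=R.from_rotvec(o["orientation"]).as_matrix(); F.append(M.T@o["wrist_force"]);T.append(M.T@o["wrist_torque"])
print(o["time"],o["ee_pos"],np.mean(F,0),np.mean(T,0),o["gripper_width"],o["grip_force"])
q=np.load("q.npy");a=(R.from_euler("z",q[3])*R.from_euler("y",-q[4])).as_matrix()[:,2]
print("TCP rel knob in tool",M.T@(o["ee_pos"]-q[:3]-34*a))
E
```

```text
11.5 [484.118356    91.20637661 137.91515175] [-0.15479575 -1.52027698 -6.47850575] [0.55358056 0.05457743 0.01766835] 22.78389852643925 34.24355506896973
TCP rel knob in tool [-0.05912422 -1.18650204 -0.48955522]
```

Request:
{"fn": "carry_out", "kwargs": {"delta_pos": [[0,0,-0.04],[0,0,-0.08],[0,0,-0.13],[0,0,-0.18],[0,0,-0.24],[0,0,-0.3],[0,0,-0.3]], "dr": [[0,0,0],[0,0,0],[0,0,0],[0,0,0],[0,0,0],[0,0,0],[0,0,0]]}}

```text
time: 12.38
ee_pos: [479.0, 91.6, 151.9]
orientation: [2.016, 2.025, 0.329]
wrist_force: [-0.2, -0.4, -1.0]
gripper_width: 22.7
grip_force: 34.4
```

```bash
python3 - <<'E'
from workcell import r
from h import *
F=[];T=[]
for i in range(3):
    r.camera("side"); o=r.observe(); M=R.from_rotvec(o["orientation"]).as_matrix(); F.append(M.T@o["wrist_force"]);T.append(M.T@o["wrist_torque"])
print(o["time"],o["ee_pos"],np.mean(F,0),np.mean(T,0),o["gripper_width"],o["grip_force"])
E
```

```text
12.525 [478.85039072  91.54115458 151.55867722] [ 0.29694934 -0.92515549  1.92922343] [0.27704458 0.00449569 0.00932674] 22.87299123324079 34.37921583652496
```

Request:
{"fn": "carry_out", "kwargs": {"delta_pos": [[0,0,-0.06],[0,0,-0.12],[0,0,-0.18],[0,0,-0.24],[0,0,-0.3],[0,0,-0.36],[0,0,-0.42],[0,0,-0.48],[0,0,-0.54],[0,0,-0.58],[0,0,-0.61],[0,0,-0.61],[0,0,-0.61]], "dr": [[0,0,0],[0,0,0],[0,0,0],[0,0,0],[0,0,0],[0,0,0],[0,0,0],[0,0,0],[0,0,0],[0,0,0],[0,0,0],[0,0,0],[0,0,0]]}}

```text
time: 14.15
ee_pos: [468.4, 92.3, 180.1]
orientation: [2.016, 2.025, 0.329]
wrist_force: [-0.7, 0.2, -1.7]
gripper_width: 23.1
grip_force: 34.4
```

```bash
python3 - <<'E'
from workcell import r
from h import *
o=r.observe(); M=R.from_rotvec(o["orientation"]).as_matrix()
s,d=cam(r,"scene"),cam(r,"side")
print(o["time"],o["ee_pos"],M.T@o["wrist_force"],np.linalg.norm(o["ee_pos"]-[484.12,91.2,137.9]),o["gripper_width"])
a=cv2.resize(s["img"][170:250,320:400,::-1],(400,400),interpolation=2);b=cv2.resize(d["img"][130:210,275:355,::-1],(400,400),interpolation=2)
cv2.imwrite("pics/end.png",np.hstack([a,b]))
E
```

```text
14.15 [468.39222606  92.34107076 180.14931385] [ 0.26439677 -1.27721412  1.35989729] 45.09622419494142 23.138496146710555
```

View pics/end.png

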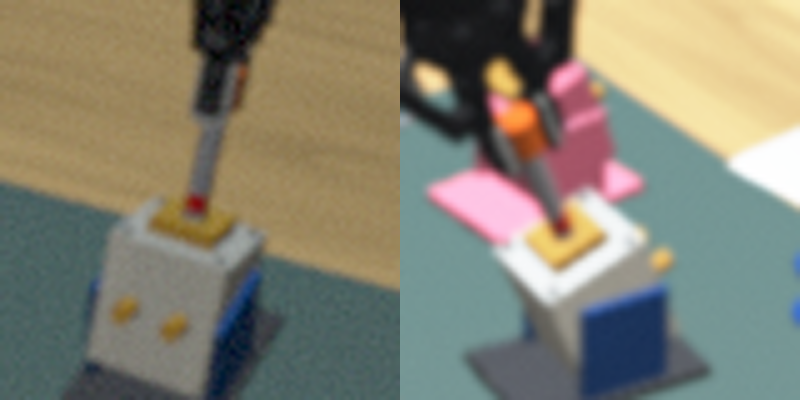

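The whole red band shows just above the collar ((197,204) in the left half, (562,225) in the right), with a little bare rod under it and no black. The TCP has moved 45 mm. Handing in.

```bash
python3 -c "
from workcell import r
print(r.finish_job())"
```

```text
the job is handed in; nothing more can be done
None
```

I pressed blue, yellow and green in that order, then drew the plunger out about 45 mm and handed the job in at about 14 s, still gripping it, with the red band fully out and no black showing.

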